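Half-open the sprung shutter of a light box

ROBOT

A 6-joint arm with a two-finger parallel gripper is mounted at the origin on a cart in front of the work surface, level with it; the furniture and walls round the work are solid. World frame = base frame: x ahead of the robot, y to its left, z up, the work surface at z = 0. Lengths are in m, angles in rad, forces in N, time in s.
With the tool pointing down it reaches from about 0.375 to 0.9 m from the base axis. Payload 3.1 kg.
Tool frame: the origin (TCP) lies on the centre line of the jaws, within the pads' length; the fingertips stand 22 mm ahead of it and the grasp point (between the pads) lies 3 mm ahead of it; z points along the fingers, y is the line along which they close (so a half turn about z gives the same grasp; the last joint's range is limited). The gripper opens to 85 mm and grips with 20 to 120 N. Pads are 22 mm wide; open, the fingers measure 114 mm over their backs; the gripper's body (76 mm by 85 mm) begins 54 mm behind the grasp point. The pads swing forward as they close: fully open they stand 13 mm farther back than shut.
Start: joints at [-1.409, 0.527, 1.433, -0, 1.181, -0.178], TCP at [0.208, -0.589, 0.231] pointing down, gripper open.
Joint ranges: [-3.08, 3.08], [-0.75, 2.2], [0.22, 2.44], [-1.43, 4.57], [0, 2.65], [-2.85, 2.85]. Speed limits (rad/s): [2.79, 2.79, 3.14, 3.14, 3.14, 3.14].

INTERFACE

Orientations are given as a unit quaternion [x, y, z, w].
In Python, from station import manip gives the robot as it stands.
- The arm moves only by the tool drive_effector, called in YAML: its name, and indented under it one key for each argument. Schema: {"type":"object","properties":{"steps":{"type":"string"},"force":{"type":"number"},"only":{"type":"string"},"quiet":{"type":"boolean"},"lines":{"type":"string"}},"required":["steps"],"additionalProperties":false}. steps is a string of 1 to 20 rows, parted by semicolons, with the numbers parted by spaces; each row has 5 numbers: dx, dy, dz in m, then a turn about the tool's z in rad, then the opening from 0.0 (shut) to 1.0 (fully open); each row is the pose to reach, as a shift and turn from the pose commanded when the call began, along the tool's axes at that moment; what a row does not reach only later rows make up. A row lasts 1/10 s, in which the tool goes at most 0.05 m and 0.15 rad, less where a joint would pass 70% of its speed; a pose out of reach is approached as far as the arm can. The fingers move at their own pace and stop on an object; force is the grip in N (left out, the last holds). Time passes only in rows, so rows that do not move let the fingers close. The tool returns the time, the measured TCP pose, the force, the opening and the grip force at its end. only (a regular expression) keeps the lines of the reply that match it, lines (a string "A,B") keeps lines A to B, and quiet returns only ok. Input that does not fit is refused with a message, and nothing moves.
- manip.sense(): the state, without advancing time (a new reading comes with each control period).
- manip.snapshot(name): name is "scene" or "top" or "wrist"; returns a dict with "pixels" (384x512x3 uint8, red, green, blue), "range_z" (384x512 float32, m along the optical axis (not along the pixel's ray), 0 where there is no reading), "fov_y" (degrees; the focal length in pixels is half the picture's height over the tangent of half this angle, whatever the lens; pixels are square), "cx", "cy" (the principal point, pixels), "k1" (the pictures are not rectified: a ray, as slopes to the right and down, at radius r is drawn at 1 + k1 r^2 times it, then the intrinsics apply), "R" (3x3) and "t" (3): a world point X has camera coordinates R X + t; the wrist camera has in their place "hand_eye" (4x4, takes a point from camera to tool coordinates, whose origin is the TCP and whose axes are the flange's). Camera axes: x right, y down, z forward; pixel columns grow to the right and rows downward; lengths in m; the calibration is good to about 2 mm. A picture is of the moment at which its call begins: read the wrist's pose just before it.
- manip.sign_off(): hands the job in; it is judged then, once.
The state is a dict: "t": time; "q": joint angles; "qd": joint speeds; "tau": joint torques, N m; "tcp_pos": TCP position; "tool_rot": TCP orientation; "force": force on the tool from outside, world axes, zero at the start; "ft_torque": the same for the moment, N m; "finger_gap": opening from 0.0 (shut) to 1.0 (fully open); "gripper_force": force on a finger pad.
Only numpy, scipy, OpenCV 4.12 (cv2) and the standard library are available. Lean on these libraries where they do the work, as an engineer would, in place of code of your own. Each camera call takes 0.05 s, during which the arm holds its last target. There are 200 camera calls.

TASK

Pick up the ink knife by its handle and use its blade, not the fingers, to lever up the light box's tight cover at the front lip and swing it back past upright so that it stays open; then lay the knife flat on the bench, clear of the box. Then slide the sprung shutter by its black knob to half its travel (knob's white line at the red half marks), never more than about three quarters open, and keep holding it there: the program finishes while the gripper holds the shutter half open. Leave the other things on the bench where they are.

Things in the scene. Friction and masses are not known exactly. Their poses are not given: they have to be found in the camera images.
- box: Grey light box, fixed, 90 (x) x 180 (y) x 70 mm high, under a flat dark steel cover with a blue panel. Origin: centre of its underside; x points to the back (hinge side), y to the left seen from the robot, z up. Inside its 5 mm walls is a well 80 x 170 mm, deck at z = 30 mm; 5 mm high guide rails run along y at x = -33 and +33 mm. The shutter slides along y over a yellow window.
- slot (a point): Middle of the mouth of the slot for the blade, at box x = -59, y = 0, z = 65 mm: between the cover's lip (underside z = 70 mm) and a dark ledge below it (top z = 60 mm); 10 mm high, 14 mm deep to the front wall (outer face x = -45 mm), 180 mm wide.
- half_mark (a point): Red half mark on top of the front wall, at box x = -42, y = 0, z = 70 mm; two more, at y = 0 on the front rail and inside the back wall.
- cover (a joint): Angle of the cover, rad: 0 shut, 1.57 upright, 2.0 stop (leaning back). Hinge line along the box's y at box x = +45, z = 70.5 mm; the cover is a plate 4 mm thick, 180 mm wide, reaching 106 mm from the hinge. The stiff hinge holds it at any angle; lifting the lip takes about 1.5 N.
- lip (a point): Middle of the front lower edge of the cover's lip (moves with the cover); shut, it lies at box x = -61, y = 0, z = 70.5 mm, overhanging the front wall by 16 mm.
- shutter (a joint): Travel of the shutter (steel plate with a knob), m: 0 shut, 0.018 half, 0.036 fully open; grows toward the box's +y. A spring pulls it shut: 3 N when shut, rising 0.3 N per mm to about 8.4 N at half and 13.8 N fully open.
- knob (a point): Centre of the top of the shutter's black knob: 14 mm (along box y) x 22 mm (along box x), 32 mm tall, its top at box z = 66 mm and its foot at z = 34 mm on the shutter plate. It stands at box x = -18 mm, y = -18 mm when shut, y = 0 at half travel; a white line runs along x on its top.
- knife: Ink knife, loose, 176 mm long, about 90 g, lying flat. Origin: on the underside below the ferrule, where handle and blade meet; x points along the blade, z up. Wooden handle 22 mm wide, 24 mm high, from x = -102 to -2 mm; steel blade 24 mm wide, 2 mm thick, to x = 74 mm, at 12 mm above the underside (half the handle's height).
- knife_tip (a point): Middle of the blade's end, 74 mm ahead of the knife's origin, 12 mm above its underside.
- knife_grip (a point): Place to grip the handle, near the centre of mass: 18 mm behind the knife's origin, 12 mm above its underside; 92 mm behind the blade's end.
- letter_a: Bystander: wooden printing letter block, 48x38x25 mm, origin under its centre.
- letter_b: Bystander: wooden printing letter block, 45x31x25 mm, origin under its centre.
- loupe: Bystander: black round magnifier, 48 mm across, 43 mm high, origin under its centre.
- quoin_key: Bystander: small metal T-shaped key lying flat, 61x111x12 mm, origin under its centre.

How it is judged:
On the way, in this order (a step that is already met when the one before it is completed fails the run):
1. the knife's blade lifts the cover (contact force between knife and cover above 0.2 N and value of joint cover above 0.1 rad and height (world z) of knife above 0.03 m), for 0.1 s.
2. the cover stands open past upright (over 1.65 rad) (value of joint cover above 1.65 rad), for 0.2 s.
3. the knife is laid flat on the bench and released, the cover still open (height (world z) of knife below 0.012 m and angle between knife's own z axis and vertical below 0.2 rad and contact force between the fingers and knife below 0.1 N and value of joint cover above 1.65 rad), for 0.2 s.
At the end, for the whole second after the job is handed in: The fingers still press on the shutter's knob (over 3 N) and hold it still at half travel, 13 to 23 mm of 36; the cover is open past upright (over 1.65 rad); the knife lies flat, released and at rest on the bench, touching neither box nor shutter (all of step 3 and value of joint shutter between 0.013 and 0.023 m and velocity of joint shutter between -0.01 and 0.01 m/s and contact force between the fingers and shutter above 3 N and contact force between knife and shutter below 0.1 N and contact force between knife and box below 0.1 N and linear speed of knife below 0.02 m/s); the arm keeps its last pose, push and grip.
It fails at once if the cover is touched with the fingers (over 1 N) (contact force between the fingers and cover above 1 N).
It fails at once if the shutter is opened beyond 30 mm of its 36 mm (value of joint shutter above 0.03 m).
It fails at once if the knife pushes the shutter (contact force between knife and shutter above 1 N).
It fails at once if a bystander is moved by over 20 mm (distance of any of letter_a, letter_b, loupe, quoin_key from where it was at the start of the episode above 0.02 m).
It also fails if it takes over 58 s, if anything falls off the work surface, if the arm or the gripper's body presses on something with over 40 N, if the wrist force passes 120 N, or if a joint passes its speed limit or range.

## Working session

There is one attempt and no reset: what is moved stays moved. The work goes in short steps, Python scripts to look and compute and a tool call to move; the robot and the scene stay as the last step left them, time stands still between calls to the robot, and variables do not carry over. Pictures are saved under pics/ and viewed, at most 13 in all, crops included, and the job is handed in when it is done.

```bash
ls; mkdir -p pics
```

Create h.py:
```python
import numpy as np,cv2
from station import manip
def snap(n,f):
    s=manip.sense(); d=manip.snapshot(n); d['s']=s
    cv2.imwrite(f'pics/{f}.png',d['pixels'][:,:,::-1]); 
    np.save(f'pics/{f}.npy',d,allow_pickle=True); return d
def load(f): return np.load(f'pics/{f}.npy',allow_pickle=True).item()
from scipy.spatial.transform import Rotation as Ro
def pose(d):
    if 'R' in d and d['R'] is not None: return np.array(d['R']),np.array(d['t'])
    T=np.eye(4);T[:3,:3]=Ro.from_quat(d['s']['tool_rot']).as_matrix();T[:3,3]=d['s']['tcp_pos']
    C=np.linalg.inv(T@np.array(d['hand_eye'])); return C[:3,:3],C[:3,3]
def ray(d,u,v):
    f=192/np.tan(np.radians(d['fov_y'])/2)
    xd=np.array([(u-d['cx'])/f,(v-d['cy'])/f]); x=xd.copy()
    for _ in range(20): x=xd/(1+d['k1']*(x@x))
    return np.array([x[0],x[1],1])
def pt(d,u,v,z=None):
    "world point of pixel: by depth, or on plane world z"
    R,t=pose(d); r=ray(d,u,v)
    if z is None: s=d['range_z'][int(round(v)),int(round(u))]; return R.T@(r*s-t)
    o=-R.T@t; w=R.T@r; return o+w*(z-o[2])/w[2]
```

Run:
```python
from h import *
print(manip.sense())
for n in ('top','scene'):
    d=snap(n,n+'0'); print({k:v for k,v in d.items() if k not in('pixels','range_z','s')})
a=cv2.imread('pics/top0.png');cv2.imwrite('pics/top0b.png',cv2.resize(a,(800,600),interpolation=cv2.INTER_CUBIC))
```

```text
pics
station.py
{'t': 0.0, 'q': array([-1.40951207e+00,  5.28453459e-01,  1.43389702e+00,  3.61562103e-05,
        1.18144339e+00, -1.78493353e-01]), 'qd': array([-0.00057262,  0.00110912, -0.00113164, -0.00090642, -0.00115653,
        0.00162093]), 'tau': array([ 4.16823914e-04, -4.42343080e+01, -1.78024668e+01, -4.88647015e-05,
        8.52236379e-03, -3.03929212e-06]), 'tcp_pos': array([ 0.20822135, -0.58852654,  0.22984314]), 'tool_rot': array([ 9.85604139e-01,  1.69065873e-01,  2.61869892e-05, -1.10042438e-03]), 'force': array([ 0.65543279, -0.40537464,  0.36697609]), 'ft_torque': array([-0.00266311, -0.0304836 , -0.00863116]), 'gripper_force': 0.0, 'finger_gap': 0.9990346487575614}
{'fov_y': 52.56372682379575, 'cx': 256.96689053801924, 'cy': 185.0411812048639, 'k1': -0.12765881617851688, 'R': array([[-0.01634536, -0.99984789,  0.00608543],
       [-0.97183835,  0.01445593, -0.23520469],
       [ 0.23508094, -0.00975856, -0.97192681]]), 't': array([-0.03156965,  0.53704366,  1.29456707])}
{'fov_y': 46.97497906461986, 'cx': 249.4194080592145, 'cy': 178.78703582465658, 'k1': -0.007469113806391138, 'R': array([[-0.79486201, -0.60640095,  0.02173189],
       [-0.30229783,  0.364686  , -0.88069299],
       [ 0.52612775, -0.7065989 , -0.47318873]]), 't': array([0.38550107, 0.25121162, 1.01531049])}
```
View pics/top0b.png

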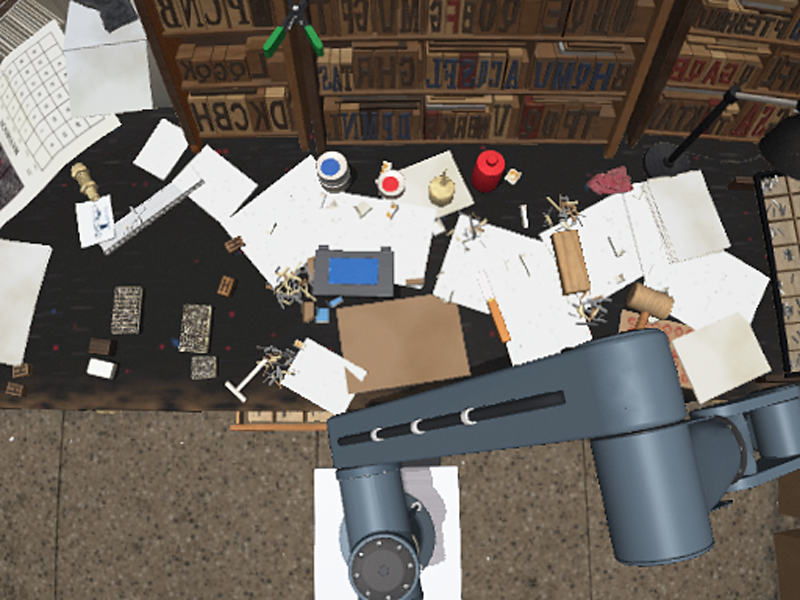

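View pics/scene0.png

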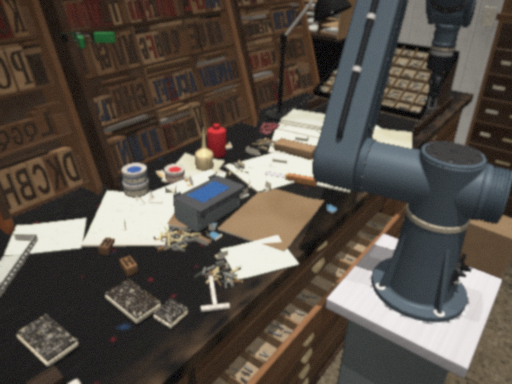

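Run:
```python
from h import *
a=cv2.imread('pics/top0.png')
c=a[140:250,190:350];cv2.imwrite('pics/c1.png',cv2.resize(c,(800,550),interpolation=cv2.INTER_CUBIC))
d=load('top0')
for u,v in[(313,190),(324,217),(319,205)]: print(pt(d,u,v),pt(d,u,v,.024))
```

```text
[ 0.52858924 -0.24455359  0.00731463] [ 0.52481572 -0.24191456  0.024     ]
[ 0.42550986 -0.27596929  0.02663951] [ 0.42591497 -0.27645376  0.024     ]
[ 0.46962894 -0.26087168  0.02350697] [ 0.46953747 -0.26078687  0.024     ]
```

View pics/c1.png

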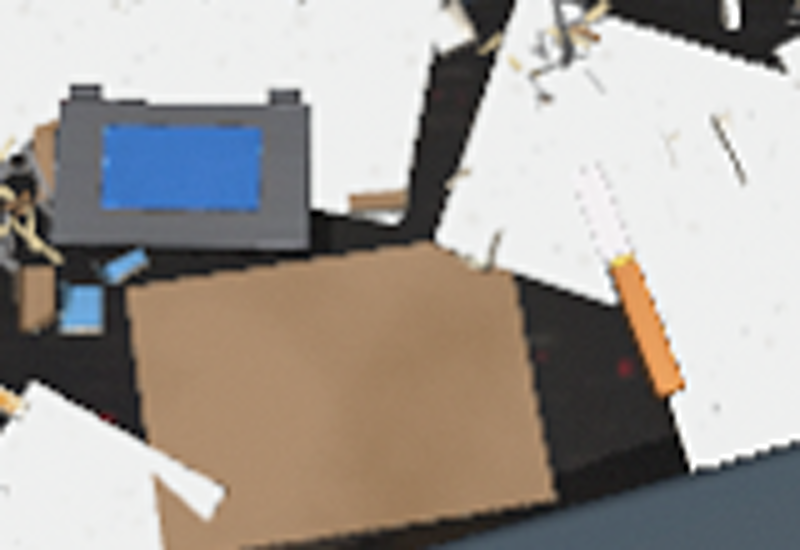

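Run:
```python
from h import *
d=load('top0')
g=lambda x,y:(190+(x+.5)/5-.5,140+(y+.5)/5-.5)
P=[pt(d,*g(*p),.0745) for p in[(53,241),(308,247),(309,105),(62,102)]]
print(np.round(P,4),[np.linalg.norm(P[i]-P[i-1]).round(4) for i in range(4)])
print('front yaw',np.arctan2(*(-(P[0]-P[1])[[0]],(P[0]-P[1])[1])))
for p in[(185,170)]: print(pt(d,*g(*p)))
# cover depth cluster: plane check + knife
z=d['range_z']
pts=np.array([np.r_[pt(d,u,v)] for v in range(150,200) for u in range(195,260)])
m=abs(pts[:,2]-.0745)<.008; q=pts[m]; print(m.sum(),q.mean(0),q.min(0),q.max(0))
print(cv2.minAreaRect(q[:,:2].astype(np.float32)))
pts=np.array([np.r_[pt(d,u,v)] for v in range(185,222) for u in range(305,332)])
m=(abs(pts[:,2]-.024)<.008); q=pts[m]; print(m.sum(),q[:,2].mean()); print(cv2.minAreaRect(q[:,:2].astype(np.float32)))
print([pt(d,*g(*p),.024) for p in[(612,264),(636,258),(684,386),(660,396)]],[pt(d,*g(*p),.013) for p in [(580,175),(596,168)]])
```

```text
[[ 0.5271  0.1571  0.0745]
 [ 0.5202 -0.0197  0.0745]
 [ 0.6228 -0.0217  0.0745]
 [ 0.6278  0.1527  0.0745]] [np.float64(0.1008), np.float64(0.177), np.float64(0.1027), np.float64(0.1745)]
front yaw [-0.03886166]
[0.57630205 0.06546126 0.07587748]
1501 [0.574881   0.06858481 0.07331823] [ 0.51961519 -0.0202898   0.06672519] [0.63911176 0.15863042 0.08180585]
((0.5784273147583008, 0.06882840394973755), (0.17790018022060394, 0.11487603932619095), 87.4999008178711)
176 0.02252625666178321
((0.48435553908348083, -0.25673753023147583), (0.12779000401496887, 0.02423212304711342), 18.09208869934082)
[array([ 0.51602188, -0.23785457,  0.024     ]), array([ 0.5201723 , -0.25546706,  0.024     ]), array([ 0.42646753, -0.28509182,  0.024     ]), array([ 0.41963241, -0.26752721,  0.024     ])] [array([ 0.58556762, -0.21930977,  0.013     ]), array([ 0.59072255, -0.23135705,  0.013     ])]
```

Add to h.py:
```python
def yaw(s=None):
    R=Ro.from_quat((s or manip.sense())['tool_rot']).as_matrix(); return np.arctan2(R[1,0],R[0,0])
def go(X,y=None):
    "offsets in tool axes to world TCP X, yaw y"
    s=manip.sense(); R=Ro.from_quat(s['tool_rot']).as_matrix()
    print('tcp',s['tcp_pos'].round(4),'yaw',yaw(s).round(4),'-> d',(R.T@(np.array(X)-s['tcp_pos'])).round(4),'turn',None if y is None else round(yaw(s)-y,4))
```

```text
(no output)
```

drive_effector:
  steps: "0.39 -0.2195 0.06 0.035 1;0.39 -0.2195 0.06 0.035 1;0.39 -0.2195 0.06 0.035 1;0.39 -0.2195 0.06 0.035 1;0.39 -0.2195 0.06 0.035 1;0.39 -0.2195 0.06 0.035 1;0.39 -0.2195 0.06 0.035 1;0.39 -0.2195 0.06 0.035 1;0.39 -0.2195 0.06 0.035 1;0.39 -0.2195 0.06 0.035 1;0.39 -0.2195 0.06 0.035 1;0.39 -0.2195 0.06 0.035 1"

```text
t: 1.3
tcp_pos: [0.5024, -0.253, 0.1707]
tool_rot: [0.988, 0.152, -0.0, 0.0]
force: [0.1, -0.6, -0.1]
finger_gap: 0.999
gripper_force: 0.0
```

Run:
```python
from h import *
d=snap('wrist','w1'); print(d['hand_eye'],d['fov_y'],d['k1']); go([.503,-.2515,.17],.305)
cv2.imwrite('pics/w1b.png',cv2.resize(cv2.imread('pics/w1.png'),(800,600)))
```

```text
[[-9.40746344e-04 -9.46035808e-01 -3.24060743e-01  8.30576827e-02]
 [ 9.99999486e-01 -1.01276983e-03  5.36031245e-05  4.46665850e-04]
 [-3.78909421e-04 -3.24060526e-01  9.46036274e-01 -1.44046949e-01]
 [ 0.00000000e+00  0.00000000e+00  0.00000000e+00  1.00000000e+00]] 64.69614561887687 -0.07832374282639876
tcp [ 0.5022 -0.2535  0.1708] yaw 0.3032 -> d [ 0.0014 -0.0016  0.0008] turn -0.0018
```

View pics/w1b.png

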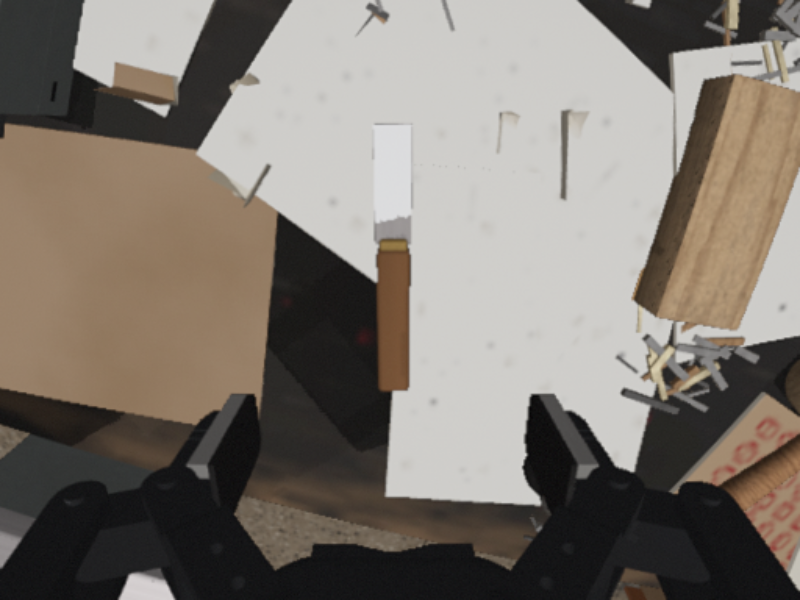

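The wrist view shows the knife upright in the image: tip at (393,124), ferrule/handle meeting at (394,242), handle end (394,389); the grip axis nearly matches.

Run:
```python
from h import *
d=load('w1'); k=.64
tip=pt(d,393*k,124*k,.013); a=pt(d,394*k,241*k,.024); e=pt(d,393.5*k,389*k,.024)
print(tip,a,e,np.linalg.norm(tip-e))
y=np.arctan2(*(tip-e)[[1,0]]); u=np.array([np.cos(y),np.sin(y),0])
G=((tip-92*u*1e-3)+(e+84e-3*u))/2; G[2]=.012+.003
print('yaw',y,G,tip-92e-3*u); go(G,y)
```

```text
[ 0.59120666 -0.22633625  0.013     ] [ 0.52505688 -0.24771939  0.024     ] [ 0.42567653 -0.27863168  0.024     ] 0.1739426160682084
yaw 0.3060039296329429 [ 0.50462741 -0.25368897  0.015     ] [ 0.50348052 -0.2540513   0.013     ]
tcp [ 0.5022 -0.2535  0.1708] yaw 0.3032 -> d [0.0023 0.0009 0.1558] turn -0.0028
```

drive_effector:
  steps: "0.0023 0.001 0.05 0 0.7;0.0023 0.001 0.1 0 0.7;0.0023 0.001 0.13 0 0.7;0.0023 0.001 0.1455 0 0.7;0.0023 0.001 0.1455 0 0.7;0.0023 0.001 0.1455 0 0.7;0.0023 0.001 0.1455 0 0;0.0023 0.001 0.1455 0 0;0.0023 0.001 0.1455 0 0;0.0023 0.001 0.1455 0 0;0.0023 0.001 0.1455 0 0;0.0023 0.001 0.1455 0 0"
  force: 90

```text
t: 2.55
tcp_pos: [0.5054, -0.2525, 0.0255]
tool_rot: [0.988, 0.152, 0.0, 0.0]
force: [-0.0, -0.2, 0.3]
finger_gap: 0.0
gripper_force: 0.0
```

Run:
```python
from h import *
d=snap('wrist','w2'); print(manip.sense()['finger_gap'])
cv2.imwrite('pics/w2b.png',cv2.resize(cv2.imread('pics/w2.png'),(800,600)))
```

```text
0.0009936615326670611
```

View pics/w2b.png

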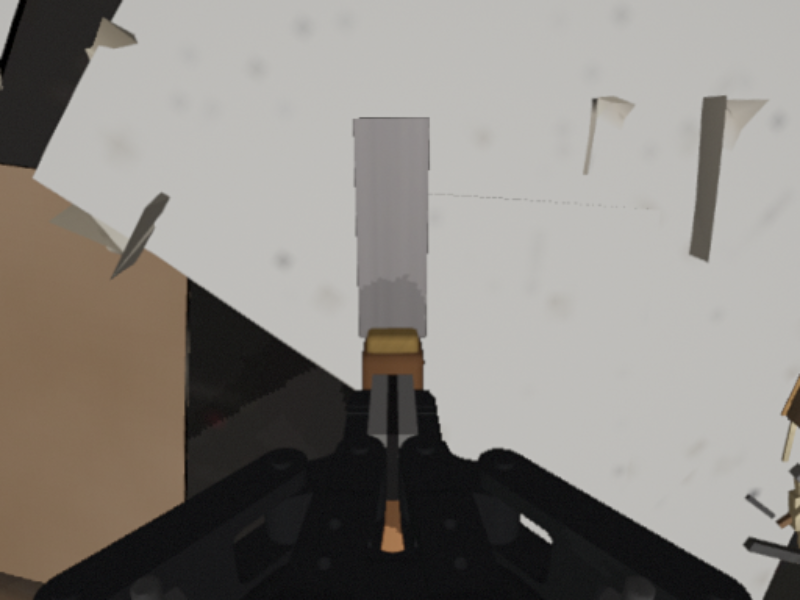

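Run:
```python
from h import *
d=load('w2'); k=.64
for n,(u,v) in dict(paper=(500,300),paper2=(300,60),handle=(372,370),ferr=(392,342),blade=(392,200),tipL=(378,380),tipR=(405,380),tipL2=(378,420),padR=(407,425),handle2=(392,540)).items(): print(n,pt(d,u*k,v*k).round(4))
print(d['s']['tcp_pos'],d['s']['force'],d['s']['q'])
d=load('w1')
for n,(u,v) in dict(paper=(500,250),handle=(394,300),blade=(392,160),tipL=(243,400),tipR=(543,400)).items(): print(n,pt(d,u*k,v*k).round(4))
```

```text
paper [ 0.5437 -0.2824  0.0057]
paper2 [ 0.6    -0.1926  0.0053]
handle [ 0.5122 -0.2437  0.0252]
ferr [ 0.5229 -0.2475  0.0223]
blade [ 0.5671 -0.2336  0.0134]
tipL [ 0.5146 -0.2454  0.0356]
tipR [ 0.5173 -0.2535  0.0358]
tipL2 [ 0.5145 -0.2461  0.058 ]
padR [ 0.5171 -0.2535  0.0608]
handle2 [ 0.4416 -0.273   0.0251]
[ 0.50544154 -0.25247493  0.02545924] [-0.01908195 -0.22729386  0.34442783] [-6.61006216e-01  7.56304571e-01  1.72423494e+00 -5.64871899e-06
  6.60875324e-01  6.04792054e-01]
paper [ 0.5369 -0.3185  0.005 ]
handle [ 0.4885 -0.2592  0.0253]
blade [ 0.571  -0.232   0.0158]
tipL [ 0.4992 -0.2081  0.1927]
tipR [ 0.5262 -0.2926  0.1936]
```

The fingers closed fully above the handle: the handle lies undisturbed between the ferrule at (392,342) and its end, and the pad tips measure about z=35 mm, ~31 mm shorter than stated. I'll reopen, descend in stages and watch the force.

drive_effector:
  steps: "0 0 0 0 0.5;0 0 0 0 0.5;0 0 0 0 0.5;0 0 0 0 0.5;0 0 0.005 0 0.5;0 0 0.01 0 0.5;0 0 0.015 0 0.5;0 0 0.015 0 0.5"

```text
t: 3.4
tcp_pos: [0.5048, -0.2522, 0.0093]
tool_rot: [0.988, 0.152, -0.001, -0.001]
force: [-0.1, 0.2, 1.1]
finger_gap: 0.502
gripper_force: 0.0
```

Run:
```python
from h import *
d=snap('wrist','w3'); c=cv2.resize(d['pixels'][200:330,180:330,::-1],(750,600)); cv2.imwrite('pics/w3b.png',c)
R=Ro.from_quat(d['s']['tool_rot']).as_matrix()
P=np.array([pt(d,u,v) for v in range(150,300) for u in range(140,380)])
T=(P-d['s']['tcp_pos'])@R
m=(T[:,2]<.001)&(abs(T[:,1])>.013)&(abs(T[:,1])<.04)&(abs(T[:,0])<.02)
print(T[m].max(0),[ (T[m&(np.sign(T[:,1])==s),1].min(),T[m&(np.sign(T[:,1])==s),1].max(),T[m&(np.sign(T[:,1])==s),2].max()) for s in(-1,1)])
hm=(P[:,2]>.02)&(P[:,2]<.028)&(abs(T[:,1])<.02); print('handle top y in tool',T[hm,1].min(),T[hm,1].max())
```

```text
[ 0.01438353  0.03993172 -0.0028103 ] [(np.float64(-0.039983510986176744), np.float64(-0.020462974046246137), np.float64(-0.002924755838202196)), (np.float64(0.021460972292638342), np.float64(0.03993172121324638), np.float64(-0.0028103027939774317))]
handle top y in tool -0.010206835808991944 0.012087267590103647
```

View pics/w3b.png

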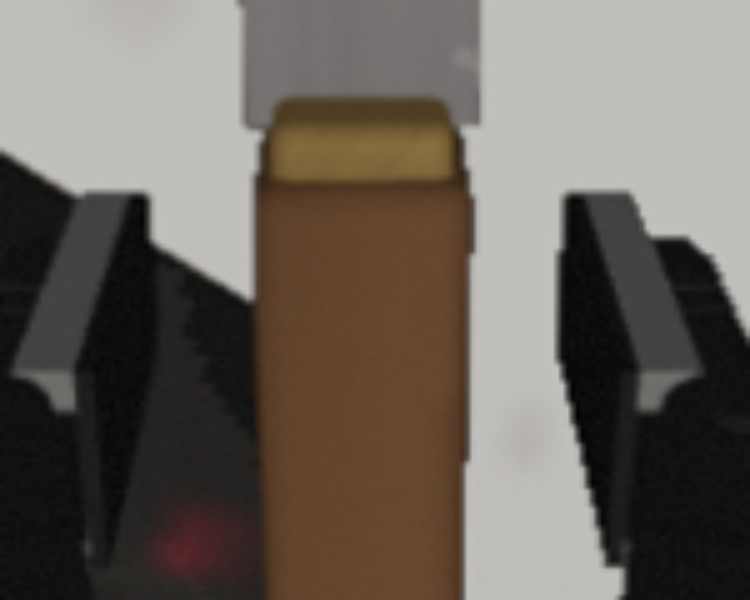

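The fingers straddle the handle, centred; continue down 12 mm and close.

drive_effector:
  steps: "0 0 0.005 0 0.5;0 0 0.009 0 0.5;0 0 0.012 0 0.5;0 0 0.012 0 0.5;0 0 0.012 0 0;0 0 0.012 0 0;0 0 0.012 0 0;0 0 0.012 0 0;0 0 0.012 0 0;0 0 0.012 0 0"
  force: 90

```text
t: 4.45
tcp_pos: [0.5059, -0.2528, -0.0001]
tool_rot: [0.988, 0.152, 0.001, 0.001]
force: [-0.6, 1.4, 9.4]
finger_gap: 0.237
gripper_force: 90.7
```

drive_effector:
  steps: "0 0 -0.03 0 0;0 0 -0.07 0 0;0 -0.03 -0.11 0 0;0.008 -0.34 -0.13 0.345 0;0.008 -0.34 -0.13 0.345 0;0.008 -0.34 -0.13 0.345 0;0.008 -0.34 -0.13 0.345 0;0.008 -0.34 -0.13 0.345 0;0.008 -0.34 -0.13 0.345 0;0.008 -0.34 -0.13 0.345 0;0.008 -0.34 -0.13 0.345 0;0.008 -0.34 -0.13 0.345 0;0.008 -0.34 -0.13 0.345 0"

```text
t: 5.75
tcp_pos: [0.4122, 0.0728, 0.1283]
tool_rot: [1.0, -0.021, 0.001, 0.0]
force: [-0.6, 0.1, -0.4]
finger_gap: 0.238
gripper_force: 88.2
```

Run:
```python
from h import *
d=snap('wrist','w4'); go([.4108,.0748,.053],-.039)
cv2.imwrite('pics/w4b.png',cv2.resize(cv2.imread('pics/w4.png'),(800,600)))
```

```text
tcp [0.4121 0.0728 0.1282] yaw -0.0427 -> d [-0.0014 -0.002   0.0752] turn -0.0037
```

View pics/w4b.png

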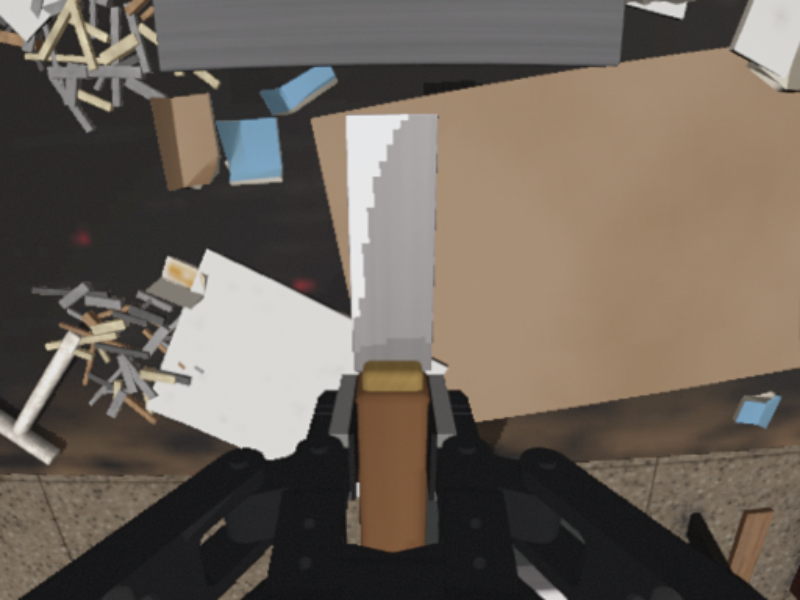

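The knife is held straight: tip edge (392,115), ferrule (392,362); the cover's lip edge runs from (160,70) to (620,65).

Run:
```python
from h import *
d=load('w4'); k=.64; s=d['s']; R=Ro.from_quat(s['tool_rot']).as_matrix()
L=pt(d,160*k,70*k,.0705);Q=pt(d,620*k,65.5*k,.0705); print('lip',L,Q,np.linalg.norm(L-Q),'yaw',np.arctan2(-(L-Q)[0],(L-Q)[1]))
print('depth lip',pt(d,250*k,60*k),pt(d,550*k,56*k))
for v in (125,160,200,240,280,320): print([((pt(d,u*k,v*k)-s['tcp_pos'])@R).round(4) for u in(375,410)])
print('tip',(pt(d,392*k,115*k,.1403)-s['tcp_pos'])@R)
```

```text
lip [0.52812454 0.16007038 0.0705    ] [ 0.52185358 -0.02359667  0.0705    ] 0.1837740746022702 yaw -0.03412984289747145
depth lip [0.52826857 0.12177844 0.07531962] [0.5247395  0.00699264 0.07654057]
[array([ 0.0872, -0.0038, -0.0143]), array([ 0.0873,  0.0054, -0.0127])]
[array([ 0.0783, -0.0039, -0.0135]), array([ 0.0784,  0.0054, -0.0145])]
[array([ 0.0678, -0.004 , -0.0141]), array([ 0.0678,  0.0055, -0.0135])]
[array([ 0.057 , -0.0041, -0.0149]), array([ 0.0569,  0.0056, -0.0143])]
[array([ 0.0452, -0.0043, -0.0138]), array([ 0.0451,  0.0058, -0.0136])]
[array([ 0.0327, -0.0044, -0.0133]), array([ 0.033 ,  0.0059, -0.014 ])]
tip [ 0.08979474  0.00064594 -0.01190336]
```

drive_effector:
  steps: "0 0 0.04 -0.006 0;0 0 0.0765 -0.006 0;0 0 0.0765 -0.006 0;0 0 0.0765 -0.006 0;0.01 0 0.0765 -0.006 0;0.02 0 0.0765 -0.006 0;0.027 0 0.0765 -0.006 0;0.034 0 0.0765 -0.006 0;0.034 0 0.0765 -0.006 0"

```text
t: 6.7
tcp_pos: [0.4472, 0.0727, 0.0526]
tool_rot: [1.0, -0.017, 0.002, 0.0]
force: [-0.1, 0.1, -1.0]
finger_gap: 0.24
gripper_force: 88.2
```

Run:
```python
from h import *
s=manip.sense();print(s['tcp_pos'],s['force'])
d=snap('wrist','w5'); R=Ro.from_quat(s['tool_rot']).as_matrix()
# lip front edge and blade profile along column above blade
u=392*.64
for v in range(60,130,6): print(v,((pt(d,u,v)-s['tcp_pos'])@R).round(4),end=' ')
```

```text
[0.44722379 0.07265754 0.05259185] [-0.12956159  0.12828063 -1.00472869]
60 [ 0.0941  0.0006 -0.023 ] 66 [ 0.092   0.0006 -0.0219] 72 [ 0.0898  0.0006 -0.0229] 78 [ 0.0877  0.0006 -0.022 ] 84 [ 0.0855  0.0006 -0.0233] 90 [ 0.0833  0.0006 -0.0231] 96 [ 0.0811  0.0006 -0.0226] 102 [ 0.0788  0.0006 -0.0225] 108 [ 0.0761  0.0006 -0.0141] 114 [ 0.0737  0.0006 -0.0142] 120 [ 0.0712  0.0006 -0.0147] 126 [ 0.0687  0.0006 -0.0141]
```

drive_effector:
  steps: "0 0 -0.006 0 0;0.0005 0 -0.014 0 0;0.0015 0 -0.019 0 0;0.003 0 -0.023 0 0;0.005 0 -0.03 0 0;0.0075 0 -0.036 0 0;0.011 0 -0.042 0 0;0.015 0 -0.0475 0 0;0.015 0 -0.0475 0 0"

```text
t: 7.65
tcp_pos: [0.4618, 0.0721, 0.1003]
tool_rot: [1.0, -0.017, 0.002, 0.0]
force: [-0.1, -0.4, -1.7]
finger_gap: 0.24
gripper_force: 88.2
```

Run:
```python
from h import *
s=manip.sense();print(s['tcp_pos'],s['force'],s['ft_torque'])
d=snap('wrist','w6'); c=cv2.resize(d['pixels'][:,:,::-1],(600,450));cv2.imwrite('pics/w6b.png',c)
```

```text
[0.46179883 0.07214197 0.10025487] [-0.07494588 -0.39453673 -1.67889041] [ 0.0058922  -0.06111094  0.00931874]
```

View pics/w6b.png

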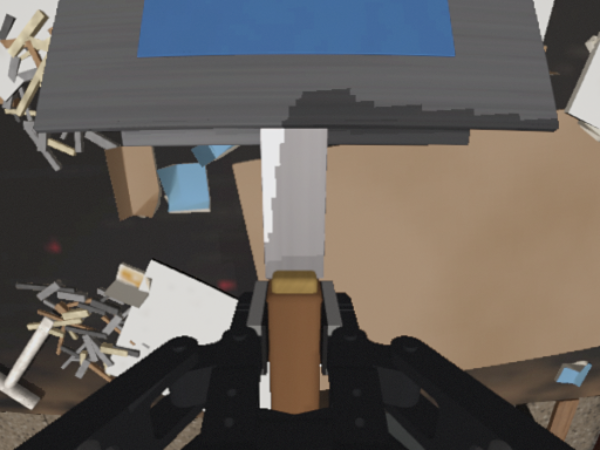

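The cover is raised with the blade under its lip (lip edge at row 128). Continuing along the arc past upright.

drive_effector:
  steps: "0.0055 0 -0.0073 0 0;0.0117 0 -0.0137 0 0;0.0187 0 -0.019 0 0;0.0262 0 -0.0236 0 0;0.0344 0 -0.0264 0 0;0.0427 0 -0.0283 0 0;0.051 0 -0.029 0 0;0.0589 0 -0.0293 0 0;0.0665 0 -0.029 0 0;0.0739 0 -0.0288 0 0;0.081 0 -0.028 0 0;0.088 0 -0.0264 0 0;0.0945 0 -0.024 0 0;0.101 0 -0.0213 0 0;0.101 0 -0.0213 0 0;0.101 0 -0.0213 0 0;0.101 0 -0.0213 0 0"

```text
t: 9.4
tcp_pos: [0.5608, 0.0689, 0.1206]
tool_rot: [1.0, -0.017, -0.0, -0.0]
force: [0.1, 0.9, -0.5]
finger_gap: 0.239
gripper_force: 88.2
```

Run:
```python
from h import *
s=manip.sense();print(s['tcp_pos'],s['force'])
d=snap('scene','s2'); 
x0,y0=150,110
c=cv2.resize(d['pixels'][y0:y0+150,x0:x0+200,::-1],(800,600),interpolation=cv2.INTER_CUBIC);cv2.imwrite('pics/s2b.png',c)
```

```text
[0.56075341 0.06885026 0.12056393] [ 0.08416143  0.88789623 -0.49254348]
```

View pics/s2b.png

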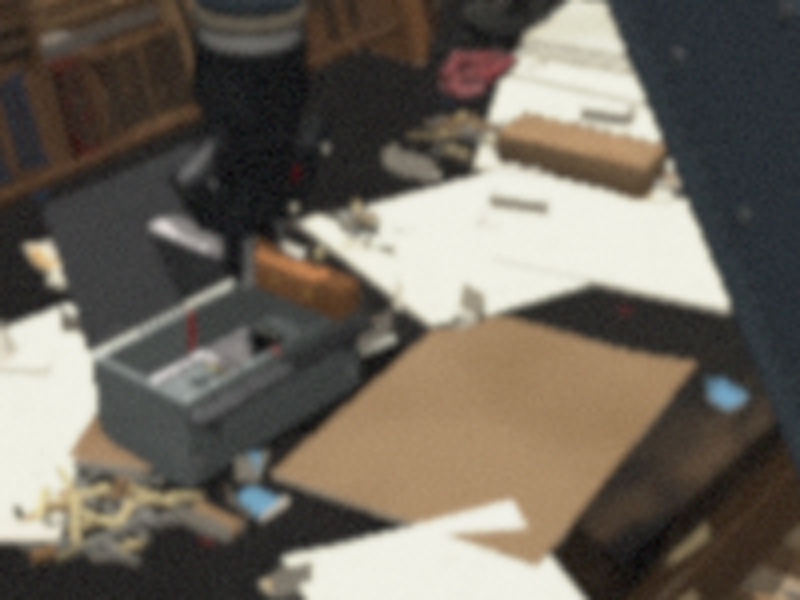

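The cover (dark plate at (110,230)) stands open behind the box. Check its angle from the depth.

Run:
```python
from h import *
d=load('s2')
P=np.array([pt(d,150+x/4,110+y/4) for x in range(75,150,4) for y in range(200,320,4)])
m=(P[:,2]>.08)&(P[:,2]<.2)&(P[:,0]>.58)&(P[:,0]<.75); Q=P[m]
c=Q.mean(0);n=np.linalg.svd(Q-c)[2][2]; n*=np.sign(n[0]); print(m.sum(),c,n,'angle',np.pi/2+np.arcsin(-n[2]) ,np.pi/2+np.arcsin(n[2]))
```

```text
562 [0.65095078 0.1133905  0.12258806] [ 0.93712746 -0.02331125 -0.34820785] angle 1.9264549495805483 1.2151377040092448
```

Angle ≈1.93 rad. Now lay the knife back at its original, known-flat spot.

drive_effector:
  steps: "-0.04 0 -0.02 0 0;-0.08 0 -0.05 0 0;-0.08 0.05 -0.05 0 0;-0.06 0.12 -0.05 0 0;-0.044 0.32 -0.05 -0.34 0;-0.044 0.32 -0.05 -0.34 0;-0.044 0.32 -0.05 -0.34 0;-0.044 0.32 -0.05 -0.34 0;-0.044 0.32 -0.05 -0.34 0;-0.044 0.323 0 -0.34 0;-0.044 0.323 0.05 -0.34 0;-0.044 0.323 0.07 -0.34 0;-0.044 0.323 0.07 -0.34 0;-0.044 0.323 0.07 -0.34 0"

```text
t: 10.85
tcp_pos: [0.5061, -0.2527, 0.0509]
tool_rot: [0.988, 0.152, 0.0, 0.0]
force: [-0.3, 0.3, -0.9]
finger_gap: 0.236
gripper_force: 88.3
```

Run:
```python
from h import *
go([.506,-.2528,.0015],.306)
```

```text
tcp [ 0.5061 -0.2527  0.0509] yaw 0.3058 -> d [-0.0002  0.0001  0.0494] turn -0.0002
```

drive_effector:
  steps: "0 0 0.03 0 0;0 0 0.042 0 0;0 0 0.047 0 0;0 0 0.05 0 0;0 0 0.05 0 0;0 0 0.05 0 0"

```text
t: 11.45
tcp_pos: [0.5064, -0.2528, 0.0014]
tool_rot: [0.988, 0.152, 0.001, 0.001]
force: [0.2, -0.1, 0.1]
finger_gap: 0.24
gripper_force: 88.3
```

drive_effector:
  steps: "0 0 0 0 0.45;0 0 0 0 0.45;0 0 0 0 0.45;0 0 0 0 0.45;0 0 0 0 0.45;0 0 -0.03 0 0.45;0 0 -0.07 0 0.45;0 0 -0.12 0 0.45;0 0 -0.15 0 0.45;0 0 -0.15 0 0.45"

```text
t: 12.45
tcp_pos: [0.5086, -0.2544, 0.1555]
tool_rot: [0.988, 0.152, 0.004, 0.004]
force: [1.0, -0.4, 0.3]
finger_gap: 0.448
gripper_force: 0.0
```

Run:
```python
from h import *
d=snap('wrist','w7'); k=.64; s=d['s']
# knife flatness from depth along axis
u=np.array([np.cos(.306),np.sin(.306)])
P=np.array([pt(d,x,y) for x in range(225,280) for y in range(60,270)])
r=P[:,:2]-[.506,-.2528]; a=r@u; b=r@[-u[1],u[0]]
for lo in np.arange(-.09,.1,.02):
    m=(a>lo)&(a<lo+.02)&(abs(b)<.006)&(P[:,2]<.06); print(round(lo,2),m.sum(),np.median(P[m,2]).round(4) if m.any() else '')
go([.585-.018+.066*0,.067,.16],-.036)
```

```text
-0.09 136 0.0249
-0.07 193 0.0249
-0.05 225 0.0248
-0.03 254 0.0248
-0.01 260 0.0248
0.01 285 0.0201
0.03 250 0.0142
0.05 275 0.014
0.07 298 0.0139
0.09 298 0.0051
tcp [ 0.5071 -0.2533  0.153 ] yaw 0.3059 -> d [ 0.1537 -0.2874 -0.0078] turn 0.3419
```

Knife flat and released. Next: above the knob, with a half turn so the camera side faces away from the open cover.

drive_effector:
  steps: "0.02 -0.03 -0.02 -0.15 0.5;0.04 -0.06 -0.02 -0.3 0.5;0.06 -0.09 -0.02 -0.45 0.5;0.08 -0.12 -0.02 -0.6 0.5;0.1 -0.16 -0.02 -0.75 0.5;0.12 -0.2 -0.02 -0.9 0.5;0.148 -0.24 -0.02 -1.05 0.5;0.148 -0.27 -0.02 -1.2 0.5;0.148 -0.27 -0.02 -1.35 0.5;0.148 -0.27 -0.02 -1.5 0.5;0.148 -0.27 -0.02 -1.65 0.5;0.148 -0.27 -0.02 -1.8 0.5;0.148 -0.27 -0.02 -1.95 0.5;0.148 -0.27 -0.02 -2.1 0.5;0.148 -0.27 -0.02 -2.25 0.5;0.148 -0.27 -0.02 -2.4 0.5;0.148 -0.27 -0.02 -2.55 0.5;0.148 -0.27 -0.02 -2.7 0.5;0.148 -0.27 -0.02 -2.8 0.5;0.148 -0.27 -0.02 -2.8 0.5"

```text
t: 14.5
tcp_pos: [0.5644, 0.0497, 0.1686]
tool_rot: [0.018, 1.0, 0.0, -0.002]
force: [-0.6, 0.1, 0.2]
finger_gap: 0.501
gripper_force: 0.0
```

Run:
```python
from h import *
d=snap('wrist','w8'); go([.5674,.0486,.17],3.106)
cv2.imwrite('pics/w8b.png',cv2.resize(cv2.imread('pics/w8.png'),(800,600)))
```

```text
tcp [0.5646 0.0496 0.1689] yaw 3.1037 -> d [-0.0029 -0.0009 -0.0011] turn -0.0023
```

View pics/w8b.png

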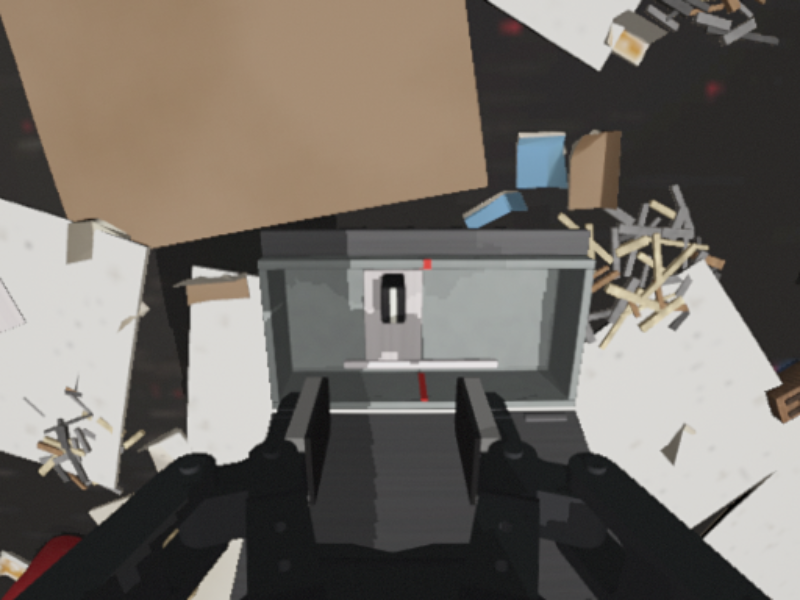

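The well seen from above: knob's white line centred about (393,302), front half mark (427,264), back mark (423,387).

Run:
```python
from h import *
d=load('w8'); k=.64; s=d['s']; R=Ro.from_quat(s['tool_rot']).as_matrix()
g=d['pixels'][170:212,238:266]; cv2.imwrite('pics/kn.png',cv2.resize(g[:,:,::-1],(560,840)))
gr=cv2.cvtColor(g,cv2.COLOR_RGB2GRAY); print(gr[::3])
pk=pt(d,393*k,302*k,.066); hm=pt(d,427*k,264*k,.070)
print('knob',pk,pt(d,393*k,302*k),'half',hm)
bx=np.array([np.cos(-.036),np.sin(-.036)]);by=np.array([-bx[1],bx[0]])
print('half-knob in box',(hm-pk)[:2]@bx,(hm-pk)[:2]@by)
print('tool',(pk-s['tcp_pos'])@R)
for v in range(262,340,6): print(v,((pt(d,385*k,v*k)-s['tcp_pos'])@R).round(4),pt(d,385*k,v*k)[2].round(4))
```

```text
[[158 159 159 159 159 159 158 159 159 158 158 158 158 159 158 158 159 159
  159 159 159 159 159 158 159 158 158 157]
 [178 178 179 180 180 178 179 180 181 182 182 179 181 183 184 183 184 183
  182 181 179 179 180 182 185 185 185 184]
 [207 207 209 209 195 178 132  60  23  14  12   9  12  14  12  14  15  10
   13  30 110 186 203 205 207 207 206 206]
 [175 143 142 142 139 121  73  23  20  17  16  17  19  20  21  18  16  17
   17  14  72 183 204 205 207 207 205 205]
 [174 140 137 138 138 103  50  19  20  21  20  19  19  12  15  18  15  18
   23  15  53 152 195 205 206 207 205 204]
 [174 140 137 138 137 100  51  46  51  47  58 132 197 214 213 161  68  45
   47  45  47 118 188 206 206 206 204 204]
 [174 139 137 138 136  99  49  49  53  49  59 150 217 233 232 181  77  45
   49  47  49 118 187 205 206 206 204 205]
 [174 139 136 138 137 100  48  43  50  47  54 146 216 232 233 187  94  48
   47  45  47 118 192 211 216 217 216 216]
 [174 138 136 137 136  98  46  42  47  45  54 135 215 233 232 187  94  47
   46  46  49 127 198 216 217 217 216 216]
 [200 167 138 137 138  98  47  42  47  44  48 1
[... 536 characters left out ...]
]]
knob [0.56486709 0.04951592 0.066     ] [0.56444075 0.04952889 0.06725879] half [0.54300987 0.06826102 0.07      ]
half-knob in box -0.022517737440019916 0.017946261316159725
tool [-0.00093459 -0.00017062  0.10262434]
262 [ 0.023  -0.0044  0.0975] 0.0713
268 [ 0.01   -0.005   0.1343] 0.0344
274 [ 0.0084 -0.0049  0.1267] 0.042
280 [ 0.0089 -0.0047  0.1123] 0.0564
286 [ 0.008  -0.0045  0.1034] 0.0652
292 [ 0.0048 -0.0045  0.1029] 0.0658
298 [ 0.0019 -0.0045  0.1011] 0.0676
304 [-0.0016 -0.0046  0.1013] 0.0673
310 [-0.0054 -0.0046  0.102 ] 0.0666
316 [-0.0089 -0.0046  0.1019] 0.0667
322 [-0.013  -0.0047  0.1033] 0.0653
328 [-0.0287 -0.0052  0.1329] 0.0356
334 [-0.0329 -0.0052  0.1333] 0.0352
```

drive_effector:
  steps: "-0.0025 0 0.04 0 0.5;-0.0025 0 0.08 0 0.5;-0.0025 0 0.1 0 0.5;-0.0025 0 0.11 0 0.5;-0.0025 0 0.118 0 0.5;-0.0025 0 0.123 0 0.5;-0.0025 0 0.126 0 0.5;-0.0025 0 0.126 0 0.5"

```text
t: 15.35
tcp_pos: [0.5686, 0.0495, 0.0451]
tool_rot: [0.018, 1.0, -0.0, 0.001]
force: [0.5, -0.2, 0.4]
finger_gap: 0.498
gripper_force: 0.0
```

drive_effector:
  steps: "0 0 0 0 0;0 0 0 0 0;0 0 0 0 0;0 0 0 0 0;0 0 0 0 0;0 0 0 0 0;0 0 0 0 0"
  force: 60

```text
t: 16.05
tcp_pos: [0.5687, 0.0498, 0.0455]
tool_rot: [0.018, 1.0, 0.0, 0.001]
force: [-0.8, 2.1, 5.7]
finger_gap: 0.147
gripper_force: 59.6
```

drive_effector:
  steps: "0 0 -0.0015 0 0;0 0.003 -0.0015 0 0;0 0.006 -0.0015 0 0;0 0.009 -0.0015 0 0;0 0.012 -0.0015 0 0;0 0.015 -0.0015 0 0;0 0.0175 -0.0015 0 0;0 0.0185 -0.0015 0 0;0 0.0185 -0.0015 0 0;0 0.0185 -0.0015 0 0;0 0.0185 -0.0015 0 0;0 0.0185 -0.0015 0 0"
  force: 70

```text
t: 17.25
tcp_pos: [0.5692, 0.0662, 0.0456]
tool_rot: [0.017, 1.0, -0.001, 0.0]
force: [1.9, -6.7, -5.7]
finger_gap: 0.149
gripper_force: 69.2
```

Run:
```python
from h import *
d=snap('wrist','w9'); s=d['s']; print(s['tcp_pos'],s['force'],s['gripper_force'],s['finger_gap'])
cv2.imwrite('pics/w9b.png',cv2.resize(d['pixels'][150:300,156:356,::-1],(800,600),interpolation=cv2.INTER_CUBIC))
```

```text
[0.56919165 0.06619135 0.04564359] [ 1.89009962 -6.69058729 -5.74738795] 69.22757506370544 0.14873228377413364
```

View pics/w9b.png

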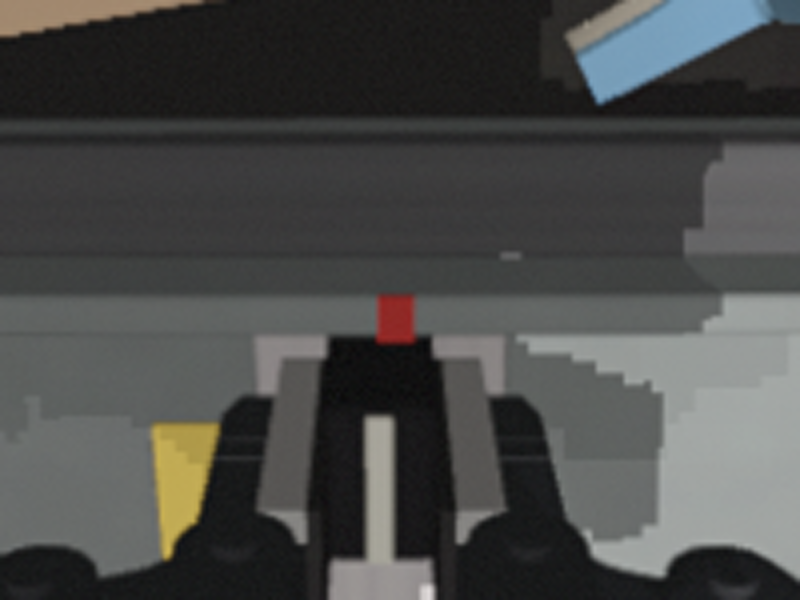

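Knob held between the pads; white line at column 379, half mark at 396: about 2 mm short. Nudge 1.7 mm and hold.

drive_effector:
  steps: "0 0.001 0 0 0;0 0.0018 0 0 0;0 0.0018 0 0 0;0 0.0018 0 0 0;0 0.0018 0 0 0;0 0.0018 0 0 0;0 0.0018 0 0 0;0 0.0018 0 0 0;0 0.0018 0 0 0;0 0.0018 0 0 0"

```text
t: 18.3
tcp_pos: [0.5693, 0.0679, 0.0457]
tool_rot: [0.017, 1.0, -0.001, 0.0]
force: [1.5, -8.2, -5.4]
finger_gap: 0.145
gripper_force: 69.2
```

Run:
```python
from h import *
d=snap('wrist','w10'); s=d['s']; print(s['tcp_pos'],s['force'],s['qd'].round(4),s['gripper_force'])
r=d['pixels'].astype(int); row=r[150+480//4,230:275].sum(1); print(230+np.where(row>400)[0], 'mark', np.unique(np.where((r[222:236,230:280,0]>120)&(r[222:236,230:280,1]<80))[1])+230)
t=snap('top','t2'); P=np.array([pt(t,u,v) for v in range(185,222) for u in range(305,332)]);q=P[abs(P[:,2]-.024)<.008]
print(cv2.minAreaRect(q[:,:2].astype(np.float32)))
```

```text
[0.56926458 0.0678511  0.04568505] [ 1.49949092 -8.21194172 -5.38326287] [-0.0001 -0.0004  0.0003 -0.0013  0.0008 -0.0006] 69.24436211585999
[248 249 250 251 252 253] mark [246 247 248 249 250 251 252 253 254 255]
((0.47313493490219116, -0.260844886302948), (0.10169103741645813, 0.022987892851233482), 19.267826080322266)
```

```bash
python3 -c "
from station import manip
print(manip.sign_off())"
```

```text
the job is handed in; nothing more can be done
None
```

The job is handed in: the knife blade swung the cover back to about 1.93 rad, the knife lies flat and released at its original spot, and the gripper holds the shutter with its white line at the half mark (about 8 N against the spring). I did not measure the other bench objects afterwards, and sign-off returned no verdict.

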